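# Pull the coolant filter cassette

### The arm

A 6-joint arm with a two-finger parallel gripper is mounted at the origin on the work surface. World frame = base frame: x ahead of the robot, y to its left, z up, the work surface at z = 0. Lengths are in mm, angles in rad, forces in N, time in s.
With the tool pointing down it reaches from about 350 to 975 mm from the base axis. Payload 7.1 kg.
Tool frame: the origin (TCP) lies midway between the tips of the shut fingers; the grasp point (between the pads) lies 19 mm behind it (ctrl.pinch_z is the distance from the TCP to the grasp point, in mm); z points along the fingers, y is the direction in which the jaws open and shut (so a half turn about z gives the same grasp; the last joint's range is limited). The gripper opens to 88 mm and grips with 3 to 60 N. Pads are 20 mm wide; open, the fingers measure 115 mm over their backs; the gripper's body (75 mm by 178 mm) begins 61 mm behind the grasp point.
Start: joints at [-1.165, 0.423, 1.63, -0, 1.089, -0.019], TCP at [257.602, -569.426, 222.675] pointing down, gripper open.
Joint ranges: [-3, 3], [-0.9, 2.11], [0.09, 2.58], [-1.31, 4.45], [0.11, 2.69], [-2.54, 2.54]. Speed limits (rad/s): [2.39, 2.39, 3.01, 3.14, 3.14, 3.14].

### API

Orientations are given as a rotation vector (axis times angle).
In Python, from workcell import ctrl gives the robot as it stands.
- The arm moves only by the tool jog_arm, never from a script. Its arguments are lists of equal length, an entry for each row: "xyz": the shift along the world's x, y, z in mm, a list of three; "yaw": the turn about the world's z in degrees. A call has 1 to 20 rows; each row shifts and turns the pose as measured when the row begins; what a row does not reach is not made up. A row lasts 1/12 s, in which the tool goes at most 41.7 mm and 7.16 degrees, less where a joint would pass 70% of its speed; a pose out of reach is approached as far as the arm can. A call with a gripper value outside its range is refused whole. "gripper" is the closure, from 0 (fully open) to 1 (shut), set as the call begins (left out, the last holds). The fingers move at their own pace and stop on an object; the grip force is fixed at half the most. Time passes only in rows, so rows that do not move let the fingers close. It gives the time, the measured TCP pose, the force and the opening at its end, in the units of the state.
- ctrl.get_obs(): the state, without advancing time (a new reading comes with each control period).
- ctrl.get_image(name): name is "side" or "top"; returns a dict with "img" (384x512x3 uint8, blue, green, red), "K" (3x3 intrinsics, pixels), "R" (3x3) and "t" (3): a world point X has camera coordinates R X + t. Camera axes: x right, y down, z forward; pixel columns grow to the right and rows downward; lengths in mm; the calibration is good to about 2 mm. A picture is of the moment at which its call begins. There is no depth.
- ctrl.close_job(): hands the job in, once; it reports no verdict.
Trained networks look in a picture, given as the dict that the camera call returned (one of the last four; its "shot" number tells which), for a name from the list of things; names that differ only in an ending like _2 or _b are one class to them, and where a whole thing is asked for, a point or a joint stands for the part that bears it (a point fixed in the world has none). Each returns a list of dicts, best first, with "confidence" (0 to 1); they miss things now and then, are a little off and sometimes report something else, mostly with a low value. They report only what shows in the picture. A call takes as long as a camera call.
- ctrl.find_in(picture, thing): "centre" ([column, row] as shares, 0 to 1, of the picture: columns of its width, rows of its height, amid what is visible of it).
- ctrl.regions_of(picture, thing): "region" (384x512 bool, what is visible of it) and "centre" ([column, row] as shares, 0 to 1, of the picture: columns of its width, rows of its height, amid what is visible of it).
- ctrl.pinpoint(picture, thing): "centre" ([column, row] as shares, 0 to 1, of the picture: columns of its width, rows of its height: a listed point, or the origin of a listed thing).
The state is a dict: "t": time; "qpos": joint angles; "qvel": joint speeds; "joint_torque": joint torques, N m; "ee_pos": TCP position; "orientation": TCP orientation; "ft_force": force on the tool from outside, world axes, zero at the start; "moment": the same for the moment, N m; "width": finger opening in mm.
Only numpy, scipy, OpenCV 4.12 (cv2) and the standard library are available. Lean on these libraries where they do the work, as an engineer would, in place of code of your own. Each camera call takes 0.05 s, during which the arm holds its last target.

### The job

Take the filter cassette out of the mill's green coolant-filter housing for inspection: swing the steel keeper bar well aside, off the cassette, then pinch the cassette's two side catches together and lift it straight out. Finish while still holding it by the squeezed catches, level and still, with its underside at least 50 mm above the housing's rim; do not put it down or let go, and leave the bottle, the tin and the wrench where they are.

Things in the scene. Friction and masses are not known exactly. Their poses are not given: they have to be found in the camera images.
- housing: Fixed green box, 170 x 124 mm, 75 mm high. Origin: on the bench under the centre of the cassette's seat; x along the box (it spans -65 to +105 mm), y across (-62 to +62), z up. The seat is an opening 99 mm (x) by 68 mm (y) in the flat rim at z = 75. The keeper's vertical pivot is at x = +82, y = 0.
- keeper (a joint): Level steel bar 14 mm wide, 6 thick, underside 8 mm over the rim, on the housing's pivot, reaching 50 mm from it. At 0 rad it points to the housing's -x, over the cassette's +x end, blocking it; growing values swing its end to +y (clockwise from above), stop at 1.75. Clear of the cassette from 1.25; 1.6 is well aside. Takes about 1 N at the post, stays where left. Starts at 0 to 0.35.
- keeper_post (a point): Point on the axis of the upright round steel post at the keeper's free end, 42 mm from the pivot axis, 113 mm above the bench. The post is 12 mm in diameter and stands from 89 mm (top of the bar) to 121 mm above the bench.
- cassette: Loose black plastic filter cassette, about 0.25 kg, 112 x 80 mm over its two end flanges, 51 mm high without catches. Origin: centre of its underside, 30 mm above the bench when seated; axes then as the housing's. It sits 45 mm deep with 1.5 mm play; the 6 mm flanges rest on the rim. A catch stands mid-way on each long side; their lugs hook under the rim until squeezed in.
- catch_l (a joint): Inward travel (m) of the grey catch on the cassette's +y side: 0 = sprung out, locked; 0.008 = fully in, at its stop. Its lug is free of the rim from about 0.0055. The spring takes about 2 N to start and 7 N fully in, and springs back when let go. At their stops the two catches carry the grip; 15 to 25 N is ample.
- catch_r (a joint): The same for the catch on the cassette's -y side.
- catch_l_pad (a point): Middle of the outer face of the +y catch's upright finger tab, 74 mm above the cassette's underside (104 mm above the bench when seated). The tab is a flat plate 22 mm wide along x, 5 mm thick, standing up to 42 mm above the rim (117 mm above the bench). Outer faces of the two tabs: 64 mm apart free, 48 mm squeezed.
- catch_r_pad (a point): The same point on the -y catch's tab; the two tabs face away from each other along the cassette's y.
- oil_bottle: White bottle, 56 mm in diameter, 130 mm tall, standing beside the housing; origin at the centre of its underside. Leave alone.
- grease_tin: Bare metal tin, 72 mm in diameter, 75 mm tall, standing beside the housing; origin at the centre of its underside. Leave alone.
- wrench: Steel wrench 160 mm long lying on the bench on the robot's side of the housing; origin at its middle, x axis along it. Leave alone.

How it is judged (in metres and radians):
On the way, in this order (a step that is already met when the one before it is completed fails the run):
1. the keeper bar is swung aside, clear of the cassette, which still sits in its seat (value of joint keeper above 1.25 rad and z of cassette in the frame of housing below 0.036 m), for 0.2 s.
2. both catches are squeezed in while the cassette is in its seat (value of joint each of catch_l, catch_r above 0.0055 m and z of cassette in the frame of housing below 0.045 m), for 0.1 s.
At the end, for the whole second after the job is handed in: The fingers hold the cassette by both catches, each squeezed in at least 5.5 mm with over 2 N of finger contact; its underside is at least 45 mm above the housing's rim, within 14 degrees of level, slower than 30 mm/s, touching neither the housing nor a bystander; the keeper is past 1.25 rad (value of joint each of catch_l, catch_r above 0.0055 m and contact force between the fingers and catch_l above 2 N and contact force between the fingers and catch_r above 2 N and z of cassette in the frame of housing above 0.12 m and angle between cassette's own z axis and vertical below 0.25 rad and linear speed of cassette below 0.03 m/s and value of joint keeper above 1.25 rad and contact force between cassette and housing below 0.1 N and contact force between cassette and oil_bottle below 0.1 N and contact force between cassette and grease_tin below 0.1 N and contact force between cassette and wrench below 0.1 N); the arm keeps its last pose, push and grip.
It fails at once if the oil bottle is moved by more than 20 mm (distance of oil_bottle from where it was at the start of the episode above 0.02 m).
It fails at once if the grease tin is moved by more than 20 mm (distance of grease_tin from where it was at the start of the episode above 0.02 m).
It fails at once if the wrench is moved by more than 20 mm (distance of wrench from where it was at the start of the episode above 0.02 m).
It also fails if it takes over 48 s, if anything falls off the work surface, if the arm or the gripper's body presses on something with over 40 N, if the wrist force passes 120 N, or if a joint passes its speed limit or range.

## Working session

There is one attempt and no reset: what is moved stays moved. The work goes in short steps, Python scripts to look and compute and a tool call to move; the robot and the scene stay as the last step left them, time stands still between calls to the robot, and variables do not carry over. Pictures are saved under pics/ and viewed, and the job is handed in when it is done.

Besides the shell and the picture viewer there is one more tool, called after "Emit:" by a JSON object that holds its "api" and its "payload", one argument or row to a line. jog_arm: Moves the arm, as the interface text tells. Its arguments: {"type":"object","properties":{"xyz":{"type":"array","items":{"type":"array","items":{"type":"number"}}},"yaw":{"type":"array","items":{"type":"number"}},"gripper":{"type":"number"}},"required":["xyz","yaw"]}

```bash
mkdir -p pics; ls; cat > h.py <<'E'
import numpy as np, cv2
from workcell import ctrl
def ray(p,c):
    u=np.array([c[0]*512,c[1]*384,1.]); R=np.array(p["R"]);t=np.array(p["t"])
    return -R.T@t, R.T@np.linalg.solve(np.array(p["K"]),u)
def atz(p,c,z):
    o,d=ray(p,c); return o+d*(z-o[2])/d[2]
def tri(p1,c1,p2,c2):
    o1,d1=ray(p1,c1);o2,d2=ray(p2,c2)
    s=np.linalg.lstsq(np.stack([d1,-d2],1),o2-o1,rcond=None)[0]
    a=o1+d1*s[0];b=o2+d2*s[1]
    return (a+b)/2,np.linalg.norm(a-b)
def proj(p,X):
    c=np.array(p["K"])@(np.array(p["R"])@np.array(X,float)+np.array(p["t"])); return c[:2]/c[2]
E
python3 - <<'E'
from h import *
np.set_printoptions(precision=1,suppress=True)
T=ctrl.get_image("top");S=ctrl.get_image("side")
cv2.imwrite("pics/t0.png",T["img"]);cv2.imwrite("pics/s0.png",S["img"])
Z=dict(housing=0,keeper_post=113,cassette=30,catch_l_pad=104,catch_r_pad=104,oil_bottle=0,grease_tin=0,wrench=0)
for n,z in Z.items():
    a=ctrl.pinpoint(T,n);b=ctrl.pinpoint(S,n)
    print(n)
    for q,P in ((a,T),(b,S)):
        for r in q[:2]: print("  ",round(r["confidence"],2),np.array(r["centre"])*[512,384],atz(P,r["centre"],z))
    if a and b: print("  tri",tri(T,a[0]["centre"],S,b[0]["centre"]))
E
```

```text
pics
housing
   0.96 [286.2 204.3] [540.6   6.7   0. ]
   0.63 [255.6 212.6] [542.8   1.1   0. ]
   0.32 [300.1 245.6] [433.   78.9   0. ]
  tri (array([540.7,   7. ,   5.1]), np.float64(0.9847376281540701))
keeper_post
   0.65 [359.9 236.8] [ 462.2 -144.9  113. ]
   0.7 [234.1 163.6] [588.4  -6.9 113. ]
  tri (array([ 540.9, -128.3,   51.1]), np.float64(164.83511739431427))
cassette
   0.89 [287.  204.8] [536.9   5.8  30. ]
   0.63 [261.1 203.9] [529.3   6.1  30. ]
  tri (array([533.3,   5.1,  29. ]), np.float64(7.3964460012804))
catch_l_pad
   0.5 [278.6 195.2] [551.3  26.2 104. ]
   0.35 [306.1 206.9] [526. -33. 104.]
   0.61 [242.7 179.2] [560.6  29.3 104. ]
   0.53 [298.2 243.9] [422.  185.2 104. ]
  tri (array([556.2,  27.2, 102.7]), np.float64(9.688770563547132))
catch_r_pad
   0.39 [304.4 207.7] [524.3 -29.2 104. ]
   0.69 [269.4 163.4] [522.1 -37.3 104. ]
   0.24 [304.2 244.2] [412.3 183.5 104. ]
  tri (array([522.1, -29.2, 109.5]), np.float64(3.548954784720472))
oil_bottle
   0.88 [363.1 236.9] [ 464.1 -173.4    0. ]
   0.56 [306.2 171.3] [ 463.8 -176.6    0. ]
  tri (array([ 463.7, -173. ,    2.5]), np.float64(0.7091741808423327))
grease_tin
   0.61 [218.7 165.6] [633.9 168.9   0. ]
   0.95 [188.6 259.4] [632.  166.3   0. ]
  tri (array([632.4, 168.3,   2. ]), np.float64(2.461857154161407))
wrench
   0.71 [255.9 248.6] [435.8  78.3   0. ]
   0.63 [300.  243.9] [434.1  74.2   0. ]
   0.56 [257.9 204.6] [544.6 -26.5   0. ]
  tri (array([434.7,  78. ,   3.5]), np.float64(2.2752228604235007))
```

```bash
python3 - <<'E'
import cv2
for n,(x,y) in (("t0",(190,140)),("s0",(160,120))):
    i=cv2.imread(f"pics/{n}.png"); c=i[y:y+150,x:x+200]
    cv2.imwrite(f"pics/{n}c.png",cv2.resize(c,None,fx=4,fy=4,interpolation=cv2.INTER_CUBIC))
E
```

```text
(no output)
```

View pics/t0.png

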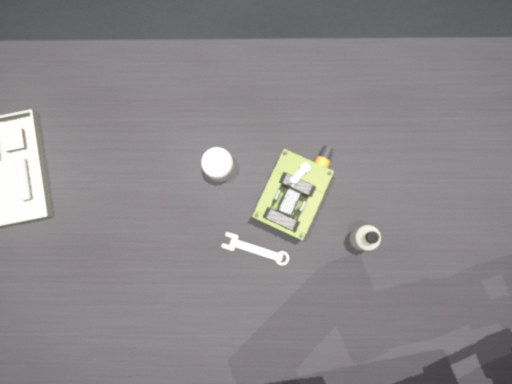

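View pics/t0c.png

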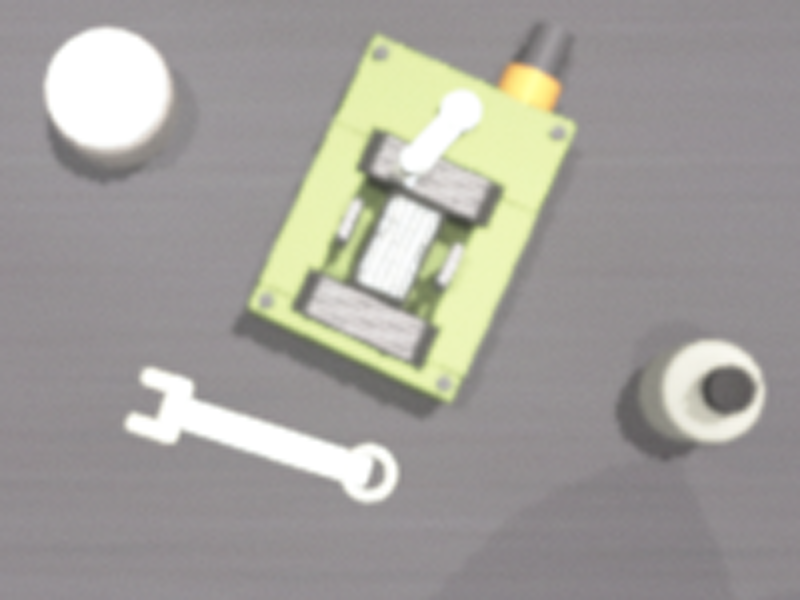

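View pics/s0c.png

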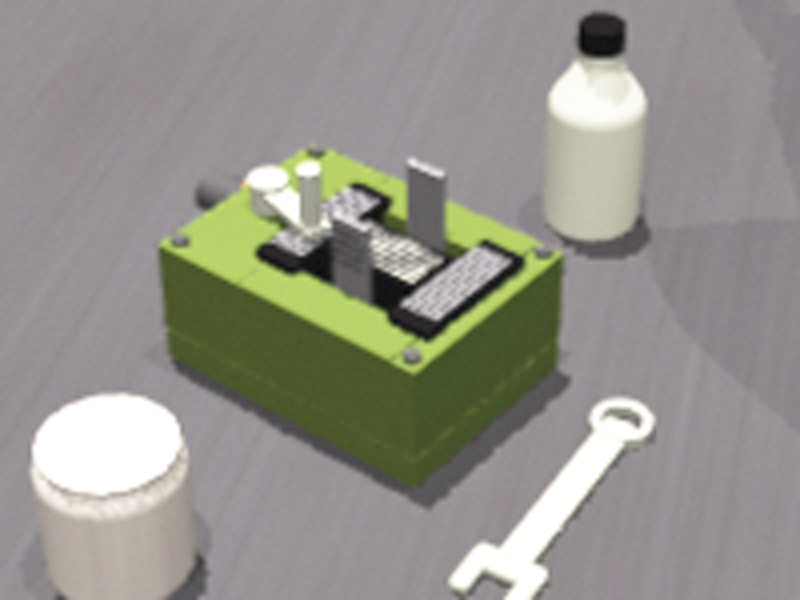

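View pics/s0.png

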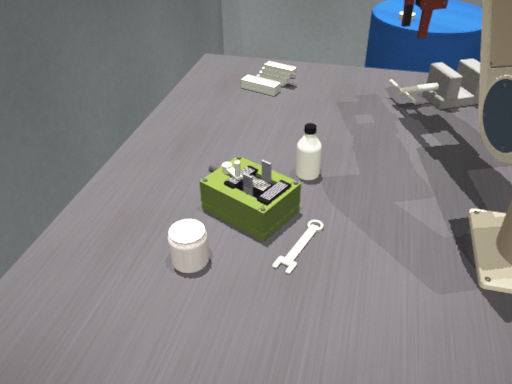

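The top view shows the housing centred near (292,195), turned about 25°, with the keeper pivot at the far end and the post near (294,179). The tin is at (217,164), the bottle at (366,238) and the wrench is below. The keeper_post find in the top view landed on the bottle, so I reject it. Next I'll fit the housing pose from its rim corners.

```bash
cat > fit.py <<'E'
from h import *
from scipy.optimize import least_squares
np.set_printoptions(precision=1,suppress=True)
def H(v,X):
    c,s=np.cos(v[2]),np.sin(v[2]); X=np.array(X,float)
    return np.array([v[0]+c*X[0]-s*X[1],v[1]+s*X[0]+c*X[1],X[2]])
E
python3 - <<'E'
from fit import *
import json
T=ctrl.get_image("top");S=ctrl.get_image("side")
C=[(105,62,75),(105,-62,75),(-65,-62,75),(-65,62,75)]
tp=np.array([(378,35),(577,125),(452,402),(248,308)])/4+[190,140]
sp=np.array([(163,243),(315,148),(562,255),(412,372)])/4+[160,120]
def r(v,sep=False):
    return np.concatenate([proj(T,H(v,c))-p for c,p in zip(C,tp)]+[proj(S,H(v,c))-p for c,p in zip(C,sp)])
f=least_squares(r,[540,7,-.45],x_scale=[1,1,.01],loss="soft_l1"); v=f.x
print(v,np.degrees(v[2]));print(r(v).reshape(-1,2))
for w in (0,1):
    f2=least_squares(lambda v:r(v)[8*w:8*w+8],v,x_scale=[1,1,.01]);print(w,f2.x,np.degrees(f2.x[2]))
for n,X in dict(padl=(0,32,104),padr=(0,-32,104),piv=(82,0,89)).items(): print(n,H(v,X),proj(T,H(v,X)),proj(S,H(v,X)))
for th in (0,.1,.2,.3,.4):
    X=(82-42*np.cos(th),42*np.sin(th),121);print(th,H(v,X),(proj(T,H(v,X))-[190,140])*4,(proj(S,H(v,X))-[160,120])*4)
for P,n in ((T,"T"),(S,"S")):
    for q in ctrl.pinpoint(P,"keeper_post")[:3]: print(n,q["confidence"],np.array(q["centre"])*[512,384])
o=ctrl.get_obs();print(o["ee_pos"],o["orientation"],o["width"],o["t"],o["ft_force"])
E
```

```text
[538.2   2.1  -0.4] -25.085283220354018
[[-0.6 -0.1]
 [ 0.2  0.5]
 [-0.6  0.7]
 [-0.6  0.1]
 [-1.9 -0.9]
 [-0.4 -2.6]
 [ 0.6 -1.3]
 [ 0.2 -0.3]]
0 [538.8   1.2  -0.4] -24.83767780093364
1 [536.6   5.6  -0.4] -25.44714627911459
padl [551.8  31.1 104. ] [276.3 195. ] [246.8 180.3]
padr [524.6 -26.8 104. ] [303.3 207.6] [267.1 166. ]
piv [612.5 -32.6  89. ] [305.2 168.3] [227. 165.]
0 [574.4 -14.8 121. ] [431.9 174.2] [326.8 156.2]
0.1 [576.4 -11.1 121. ] [424.9 170.5] [321.1 159.7]
0.2 [578.7  -7.6 121. ] [418.2 166.1] [314.7 162.8]
0.3 [581.4  -4.4 121. ] [412.1 161.2] [307.9 165.6]
0.4 [584.4  -1.4 121. ] [406.5 155.6] [300.5 168. ]
T 0.44 [287.3 177.5]
T 0.22 [286.8 204.5]
S 0.81 [236.1 162.4]
[ 257.6 -569.4  222.7] [ 3.1  0.7 -0. ] 88.10030596474826 1.1 [ 0.1  0.3 -0. ]
```

```bash
python3 - <<'E'
from fit import *
from scipy.spatial.transform import Rotation as Ro
o=ctrl.get_obs();R=Ro.from_rotvec(o["orientation"]).as_matrix();print(R, np.degrees(np.arctan2(R[1,1],R[0,1])),o["qpos"])
v=[538.5,2.8,np.radians(-25.1)]
for th in (.28,.4,.6,.8,1.,1.2,1.4,1.6,1.75): print(th,H(v,(82-42*np.cos(th),42*np.sin(th),100)))
E
```

```text
[[ 0.9  0.4 -0. ]
 [ 0.4 -0.9 -0. ]
 [-0.  -0.  -1. ]] -65.6595646426698 [-1.2  0.4  1.6 -0.   1.1 -0. ]
0.28 [581.1  -4.4 100. ]
0.4 [584.7  -0.8 100. ]
0.6 [591.4   4.2 100. ]
0.8 [599.    7.7 100. ]
1.0 [607.2   9.6 100. ]
1.2 [615.6   9.9 100. ]
1.4 [623.8   8.5 100. ]
1.6 [631.7   5.5 100. ]
1.75 [637.1   2.3 100. ]
```

Emit:
{"api": "jog_arm", "payload": {
  "xyz": [
    [16.5, 29, 0],
    [16.5, 29, 0],
    [16.5, 29, 0],
    [16.5, 29, 0],
    [16.5, 29, 0],
    [16.5, 29, 0],
    [16.5, 29, 0],
    [16.5, 29, 0],
    [16.5, 29, 0],
    [16.5, 29, 0],
    [16.5, 29, 0],
    [16.5, 29, 0],
    [16.5, 29, 0],
    [16.5, 29, 0],
    [16.5, 29, 0],
    [16.5, 29, 0],
    [16.5, 29, 0],
    [16.5, 29, 0],
    [16.5, 29, 0],
    [0, 0, 0]
  ],
  "yaw": [4, 4, 4, 4, 4, 4, 4, 4, 4, 4, 4, 4, 4, 4, 4, 4, 4, 4, 4, 0],
  "gripper": 0.65
}}

```text
t: 2.77
ee_pos: [581.7, 7.0, 226.0]
orientation: [1.932, 2.465, 0.014]
ft_force: [-0.2, 0.6, 0.8]
width: 30.8
```

Emit:
{"api": "jog_arm", "payload": {
  "xyz": [
    [-0.6, -11.4, -20],
    [0, 0, -25],
    [0, 0, -25],
    [0, 0, -15],
    [0, 0, 0],
    [0, 0, 0]
  ],
  "yaw": [-3, 0, 0, 0, 0, 0]
}}

```text
t: 3.27
ee_pos: [582.7, -3.1, 139.8]
orientation: [1.992, 2.411, 0.018]
ft_force: [0.0, -0.4, 0.5]
width: 30.7
```

```bash
cat > look.py <<'E'
import sys
from fit import *
n=sys.argv[1]
T=ctrl.get_image("top");S=ctrl.get_image("side")
a=T["img"][150:250,235:355];b=S["img"][100:250,180:340]
r=lambda c,k:cv2.resize(c,None,fx=k,fy=k,interpolation=cv2.INTER_CUBIC)
A=r(a,3);B=r(b,2.5) if 0 else r(b,2.7)
h=max(A.shape[0],B.shape[0]);o=np.zeros((h,A.shape[1]+B.shape[1],3),np.uint8)
o[:A.shape[0],:A.shape[1]]=A;o[:B.shape[0],A.shape[1]:]=B
cv2.imwrite(f"pics/{n}.png",o)
for P,m in ((T,"T"),(S,"S")):
    for th in sys.argv[2:]:
        for q in ctrl.pinpoint(P,th)[:2]: print(m,th,round(q["confidence"],2),np.array(q["centre"])*[512,384])
ob=ctrl.get_obs();print(ob["ee_pos"],ob["ft_force"],ob["t"])
E
python3 look.py a1 keeper_post
```

```text
S keeper_post 0.75 [233.2 163.5]
[583.9  -3.  141.4] [0.4 0.5 1.1] 3.4667
```

View pics/a1.png

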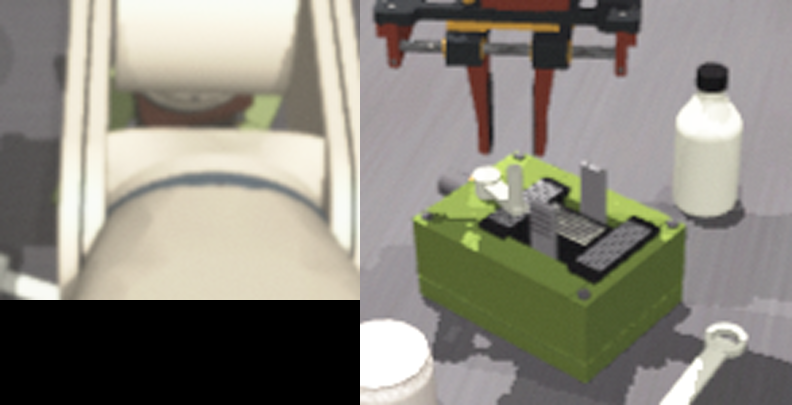

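The top view is blocked by the arm. In the side view the fingers straddle the post, with their tips at about (226,156) and (247,156) and the post top at about (237,162). I'll go down.

Emit:
{"api": "jog_arm", "payload": {
  "xyz": [
    [-1, 0, -15],
    [0, 0, -15],
    [0, 0, -11],
    [0, 0, 0]
  ],
  "yaw": [0, 0, 0, 0]
}}

```text
t: 3.8
ee_pos: [586.8, -3.4, 104.7]
orientation: [1.985, 2.402, 0.031]
ft_force: [-0.9, -0.3, 0.0]
width: 30.9
```

```bash
python3 look.py a2
```

```text
[587.8  -3.4 106.2] [ 0.2 -0.6  0.5] 3.9
```

View pics/a2.png

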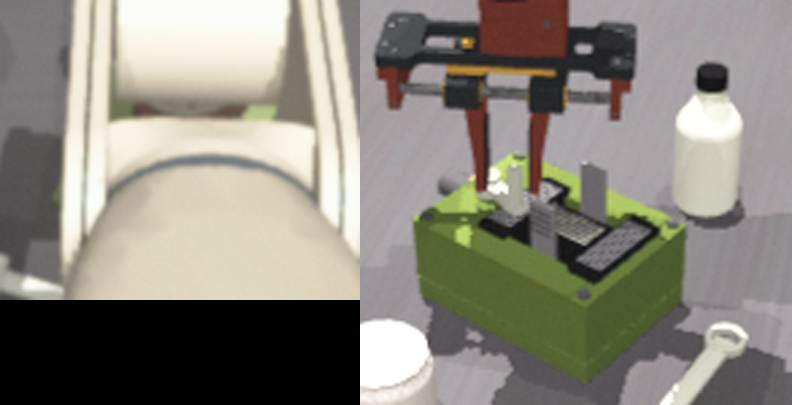

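Emit:
{"api": "jog_arm", "payload": {
  "xyz": [
    [0, 3, -4],
    [5, 4, -2],
    [5, 4, 0],
    [5, 2, 0],
    [4, 1, 0],
    [0, 0, 0]
  ],
  "yaw": [0, 0, 0, 0, 0, 0]
}}

```text
t: 4.4
ee_pos: [608.4, 12.9, 101.8]
orientation: [1.985, 2.402, 0.033]
ft_force: [-1.6, -0.0, -0.6]
width: 31.0
```

Emit:
{"api": "jog_arm", "payload": {
  "xyz": [
    [5, 0, 0],
    [5, 0, 0],
    [5, 0, 0],
    [5, -1, 0],
    [5, -2, 0],
    [4, -2, 0],
    [3, -2, 0],
    [0, 0, 0]
  ],
  "yaw": [0, 0, 0, 0, 0, 0, 0, 0]
}}

```text
t: 5.07
ee_pos: [645.3, 5.0, 102.2]
orientation: [1.984, 2.4, 0.035]
ft_force: [-1.1, 0.6, -0.6]
width: 30.8
```

```bash
python3 look.py a3 keeper_post
```

```text
S keeper_post 0.57 [209.5 163.8]
[644.5   5.4 102.2] [-1.1 -0.1  0.7] 5.2667
```

View pics/a3.png

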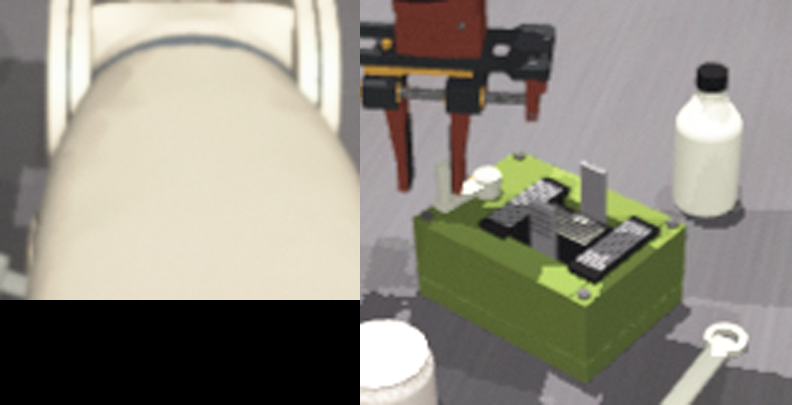

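The keeper now points along housing +y: the post is at about (211,164) in the side view, well off the cassette. I'll lift clear next, then open and turn over the cassette.

Emit:
{"api": "jog_arm", "payload": {
  "xyz": [
    [-2, 0, 8],
    [-1, 0, 20],
    [0, 0, 25],
    [0, 0, 25],
    [0, 0, 10]
  ],
  "yaw": [0, 0, 0, 0, 0]
}}

```text
t: 5.68
ee_pos: [637.7, 5.6, 191.7]
orientation: [1.986, 2.405, 0.028]
ft_force: [0.2, 0.7, 0.9]
width: 30.3
```

Emit:
{"api": "jog_arm", "payload": {
  "xyz": [
    [-12, 0, 0],
    [-12, 0, 0],
    [-12, 0, 0],
    [-12, 0, 0],
    [-12, 0, 0],
    [-12, 0, 0],
    [-12, 0, 0],
    [-12, 0, 0],
    [0, 0, 0],
    [0, 0, 0]
  ],
  "yaw": [6, 6, 6, 6, 6, 6, 6, 6, 6, 0],
  "gripper": 0
}}

```text
t: 6.52
ee_pos: [537.9, 6.3, 198.5]
orientation: [0.606, 3.063, 0.058]
ft_force: [0.5, 0.4, 0.9]
width: 87.5
```

```bash
python3 look.py a4 keeper_post catch_l_pad catch_r_pad; python3 - <<'E'
from fit import *
from scipy.spatial.transform import Rotation as Ro
R=Ro.from_rotvec(ctrl.get_obs()["orientation"]).as_matrix();print(np.degrees(np.arctan2(R[1,1],R[0,1])));print((R*1000).round())
E
```

```text
T catch_r_pad 0.43 [256.3 247.3]
S keeper_post 0.54 [209.  163.9]
S catch_l_pad 0.57 [244.8 181.7]
S catch_r_pad 0.64 [270.  164.4]
[538.6   6.3 198.2] [ 0.3  0.5 -0.2] 6.9167
67.35301581441277
[[-923.  385.   25.]
 [ 385.  922.   33.]
 [ -10.   40. -999.]]
```

View pics/a4.png

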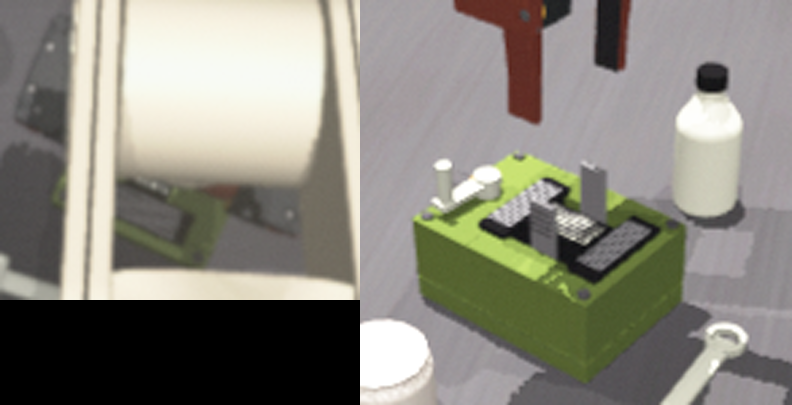

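The side view shows the keeper aside, with the post at about (210,163), and the tabs free at about (246,181) and (268,165). Their midpoint matches my pose. I'll descend in stages.

Emit:
{"api": "jog_arm", "payload": {
  "xyz": [
    [0, -3.5, -20],
    [0, 0, -20],
    [0, 0, -15],
    [0, 0, -8],
    [0, 0, 0],
    [0, 0, 0]
  ],
  "yaw": [-2.4, 0, 0, 0, 0, 0]
}}

```text
t: 7.42
ee_pos: [540.8, 2.8, 133.9]
orientation: [0.685, 3.043, 0.058]
ft_force: [0.2, -0.8, 0.1]
width: 88.0
```

```bash
python3 look.py a5;  python3 - <<'E'
from fit import *
from scipy.spatial.transform import Rotation as Ro
R=Ro.from_rotvec(ctrl.get_obs()["orientation"]).as_matrix();print(np.degrees(np.arctan2(R[1,1],R[0,1])));print((R*1000).round())
E
```

```text
[541.1   2.8 134.5] [ 0.4 -0.2 -0.5] 7.5167
64.65272596195388
[[-903.  428.   31.]
 [ 429.  903.   31.]
 [ -15.   42. -999.]]
```

View pics/a5.png

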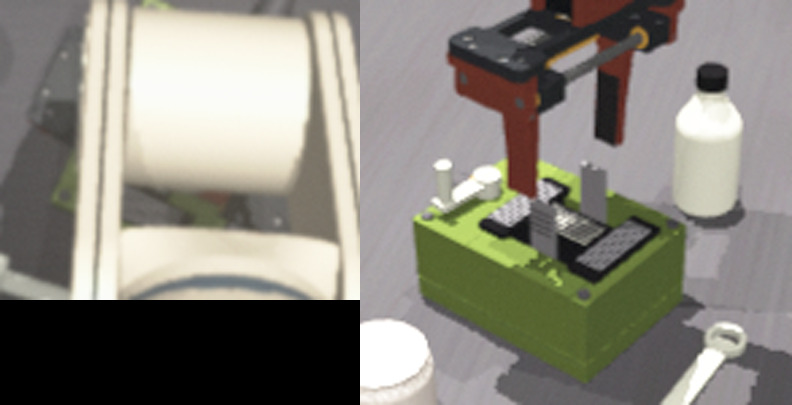

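```bash
python3 - <<'E'
from fit import *
from scipy.spatial.transform import Rotation as Ro
o=ctrl.get_obs();R=Ro.from_rotvec(o["orientation"]).as_matrix();S=ctrl.get_image("side")
c=lambda X:(proj(S,X)-[180,100])*2.7+[360,0]
for s in(1,-1):
  for y in (44,57):
    print(s,y,[c(o["ee_pos"]+R@np.array([x,s*y,0])) for x in (-10,10)])
v=[538.4,2.1,np.radians(-25.1)]
for s in (1,-1): print("tab top outer",s,[c(H(v,(x,s*32,117))) for x in (-11,11)])
E
```

```text
1 44 [array([513.3, 182. ]), array([534.7, 192.5])]
1 57 [array([501. , 189.5]), array([522.5, 200.1])]
-1 44 [array([590.9, 134.7]), array([611.9, 144.1])]
-1 57 [array([601.7, 128.2]), array([622.6, 137.4])]
tab top outer 1 [array([551.4, 207.7]), array([528.1, 196.7])]
tab top outer -1 [array([606.5, 168.8]), array([583.4, 158.7])]
```

Emit:
{"api": "jog_arm", "payload": {
  "xyz": [
    [-3, 0, -14],
    [-0.5, 0, -14],
    [-0.5, 0, -12],
    [-0.5, 0, -7],
    [0, 0, 0],
    [0, 0, 0]
  ],
  "yaw": [0, 0, 0, 0, 0, 0]
}}

```text
t: 8.07
ee_pos: [541.2, 2.8, 92.0]
orientation: [0.682, 3.03, 0.062]
ft_force: [0.3, -0.3, 0.2]
width: 87.8
```

```bash
python3 look.py a6
```

```text
[541.4   2.7  92.2] [ 0.2  0.  -0.4] 8.1667
```

View pics/a6.png

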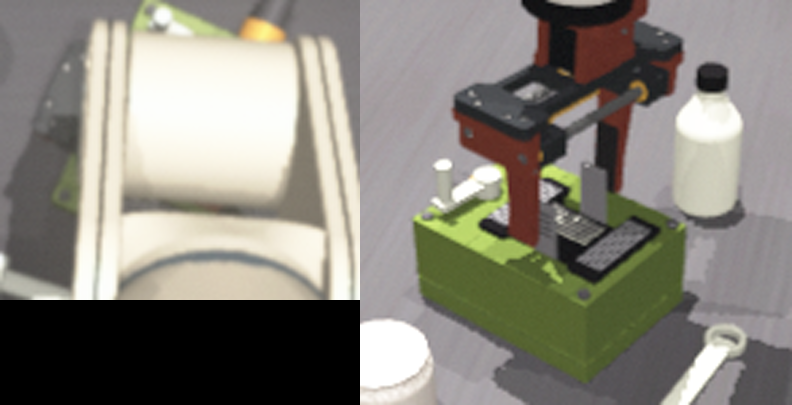

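Emit:
{"api": "jog_arm", "payload": {
  "xyz": [
    [-2.5, 0.3, -4],
    [-0.5, 0, 0],
    [0, 0, 0]
  ],
  "yaw": [0, 0, 0]
}}

```text
t: 8.42
ee_pos: [539.4, 3.1, 89.6]
orientation: [0.681, 3.027, 0.062]
ft_force: [0.1, -0.2, 0.0]
width: 88.0
```

Emit:
{"api": "jog_arm", "payload": {
  "xyz": [
    [0, 0, 0],
    [0, 0, 0]
  ],
  "yaw": [0, 0],
  "gripper": 0.25
}}

```text
t: 8.58
ee_pos: [539.4, 3.1, 90.0]
orientation: [0.681, 3.026, 0.063]
ft_force: [0.1, 0.2, 0.5]
width: 78.1
```

Emit:
{"api": "jog_arm", "payload": {
  "xyz": [
    [0, 0, 0],
    [0, 0, 0],
    [0, 0, 0]
  ],
  "yaw": [0, 0, 0],
  "gripper": 0.28
}}

```text
t: 8.83
ee_pos: [539.6, 3.0, 90.2]
orientation: [0.68, 3.026, 0.063]
ft_force: [0.6, -0.3, 0.6]
width: 63.5
```

Emit:
{"api": "jog_arm", "payload": {
  "xyz": [
    [0, 0, 0],
    [0, 0, 0],
    [0, 0, 0]
  ],
  "yaw": [0, 0, 0],
  "gripper": 0.36
}}

```text
t: 9.08
ee_pos: [539.6, 3.1, 90.3]
orientation: [0.68, 3.026, 0.063]
ft_force: [-0.3, -1.0, 0.9]
width: 56.2
```

Emit:
{"api": "jog_arm", "payload": {
  "xyz": [
    [0, 0, 0],
    [0, 0, 0],
    [0, 0, 0],
    [0, 0, 0],
    [0, 0, 0],
    [0, 0, 0]
  ],
  "yaw": [0, 0, 0, 0, 0, 0],
  "gripper": 1
}}

```text
t: 9.58
ee_pos: [539.5, 2.7, 90.8]
orientation: [0.679, 3.026, 0.062]
ft_force: [-0.1, -0.6, 0.1]
width: 45.0
```

```bash
python3 look.py a7
```

```text
[539.5   2.8  90.8] [0.2 0.4 0.4] 9.6833
```

View pics/a7.png

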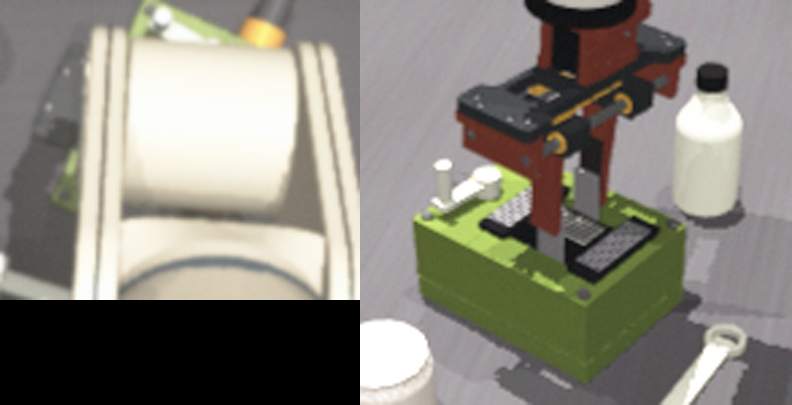

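Both fingers are on the tabs (near tip about (250,187), far tab about (266,165)). Width is 45 mm and side force is about zero, so both catches look squeezed. I'll lift slowly.

Emit:
{"api": "jog_arm", "payload": {
  "xyz": [
    [0, 0, 2],
    [0, 0, 3],
    [0, 0, 3],
    [0, 0, 3],
    [0, 0, 0]
  ],
  "yaw": [0, 0, 0, 0, 0]
}}

```text
t: 10.1
ee_pos: [538.4, 2.9, 101.7]
orientation: [0.68, 3.029, 0.061]
ft_force: [0.4, 0.2, -3.1]
width: 44.2
```

```bash
python3 look.py a8
```

```text
[538.2   2.9 101.4] [-0.   0.9 -3.1] 10.2
```

View pics/a8.png

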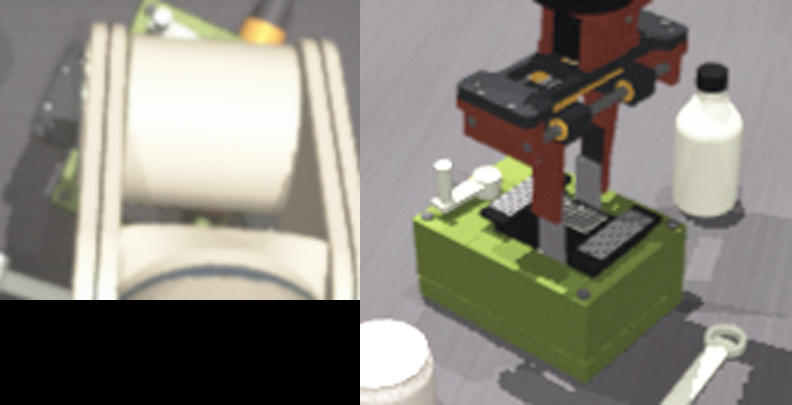

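The cassette has come up with the fingers. Load is about 3 N, which is close to its weight, so nothing is catching. I'll continue up with a small x correction.

Emit:
{"api": "jog_arm", "payload": {
  "xyz": [
    [1, 0, 4],
    [0.5, 0, 5],
    [0.4, 0, 5],
    [0.4, 0, 5],
    [0.4, 0, 5],
    [0.4, 0, 5],
    [0.4, 0, 5],
    [0.4, 0, 5],
    [0, 0, 0]
  ],
  "yaw": [0, 0, 0, 0, 0, 0, 0, 0, 0]
}}

```text
t: 10.95
ee_pos: [542.5, 2.9, 145.0]
orientation: [0.68, 3.029, 0.061]
ft_force: [0.1, -0.9, -2.4]
width: 44.7
```

Emit:
{"api": "jog_arm", "payload": {
  "xyz": [
    [0, 0, 7],
    [0, 0, 8],
    [0, 0, 8],
    [0, 0, 8],
    [0, 0, 8],
    [0, 0, 8],
    [0, 0, 8],
    [0, 0, 5],
    [0, 0, 2],
    [0, 0, 0],
    [0, 0, 0],
    [0, 0, 0]
  ],
  "yaw": [0, 0, 0, 0, 0, 0, 0, 0, 0, 0, 0, 0]
}}

```text
t: 11.95
ee_pos: [542.2, 2.9, 214.8]
orientation: [0.68, 3.027, 0.062]
ft_force: [0.5, -0.5, -1.7]
width: 44.4
```

```bash
python3 look.py a9 cassette keeper_post catch_l_pad catch_r_pad
```

```text
T cassette 0.67 [290.5 196.2]
S cassette 0.74 [255.4 153.1]
S keeper_post 0.73 [210.9 163.8]
S catch_l_pad 0.73 [241.5 123.8]
S catch_r_pad 0.7 [267.5 111. ]
[542.4   2.8 215. ] [ 0.3 -0.3 -2.6] 12.45
```

View pics/a9.png

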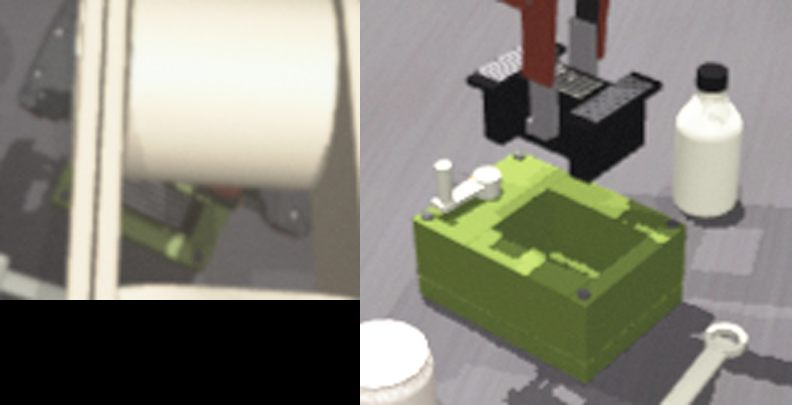

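```bash
python3 - <<'E'
from fit import *
S=ctrl.get_image("side");v=[541,2.1,np.radians(-25.1)]
for z in (125,145,154,160): print(z,proj(S,H(v,(0,0,z))))
for t in (1.25,1.5,1.6,1.75): print(t,proj(S,H([538.4,2.1,v[2]],(82-42*np.cos(t),42*np.sin(t),113))))
o=ctrl.get_obs();print(o["ee_pos"],o["qvel"],o["width"],o["ft_force"])
E
```

```text
125 [255.7 164.1]
145 [255.6 155.5]
154 [255.5 151.6]
160 [255.5 149. ]
1.25 [217.9 166. ]
1.5 [213.5 164.7]
1.6 [212. 164.]
1.75 [209.9 162.7]
[542.4   2.9 215. ] [ 0. -0.  0.  0.  0. -0.] 44.400219001925315 [ 0.2  0.7 -2.2]
```

```bash
python3 -c "
from workcell import ctrl
print(ctrl.close_job())"
```

```text
the job is handed in; nothing more can be done
None
```

I swung the keeper aside, squeezed both catches and lifted the cassette straight out. The job is handed in at about 12.5 s with the arm still holding it. `close_job()` gives no verdict, so these are only my own last checks:

- **Keeper:** its post shows at about 1.65 rad, past the 1.25 needed.
- **Cassette:** the underside is about 150 mm above the bench, roughly 75 mm above the rim. The arm is still. The cassette looks level in the side view, and the tool is tilted only about 2.5°.
- **Grip:** the wrist carries about 2.2–2.6 N, which fits the cassette's weight. Sideways forces stayed near zero while squeezing and lifting.
- **Other objects:** I saw no contact with or movement of the bottle, tin or wrench in the side views. I did not measure their positions again.

Three things disagreed or stayed uncertain:

- **Finger width:** it read about 44–45 mm, against the 48 mm expected with the catches fully in. I put this down to finger give, with both catches at their stops, but catch travel was not measured directly.
- **First post detection:** the first detection of the keeper post in the top view landed on the bottle. I rejected it.
- **Top view:** the arm blocked most of it once over the housing, so the later checks used the side view.

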